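Swing the bench lamp over the distributor cap

TASK

The bench lamp is parked off to one side. Swing its arm round so that the lamp head hangs centred over the brown distributor cap, ready for inspecting it, and let go of the lamp there. Leave the cap where it stands.

Things in the scene. Friction and masses are not known exactly. Their poses are not given: they have to be found in the camera images.
- lamp_knob (a point): Point on the axis of the lamp's grip knob: upright, black, round, 22 mm in diameter, 46 mm high, on the centre of the lamp head. It lies 203 mm above the bench, 28 mm above the head's top, 18 mm below the knob's top. The head is a flat aluminium disc, 90 mm across, underside 151 mm above the bench, on a thin level arm; the knob is 210 mm from the pivot axis and marks the head's centre.
- lamp_pivot (a point): Point on the upright pivot axis of the lamp arm, on top of the lamp's post, 165 mm above the bench. The stand (120 mm round foot, 18 mm post) is fixed to the bench. Nothing of the lamp but the knob rises more than 190 mm above the bench. A 70 mm tail with a counterweight is on the far side of the pivot.
- lamp_arm (a joint): Swing of the lamp arm, rad, growing counter-clockwise seen from above. At 0 the arm points towards the robot (within 0.15 rad); positive brings the head to the robot's right (-y). Stops at -1.25 and 1.25; starts at -1.0 to -0.75, on the left. The pivot is stiff (friction 0.25 N m: 1 to 2 N at the knob move it) and the arm stays where it is left.
- cap_center (a point): Middle, 22 mm above the bench, of the distributor cap: brown, moulded, round, 67 mm across, 45 mm high, short towers on top. It stands loose on the bench under the circle that the head's centre sweeps (within 10 mm). A glass jar with a dark lid (70 mm across, 86 mm high) and a roll of tape (92 mm across, 25 mm high) stand under the same circle; the lamp passes over all.
There are look-alikes about, which are no part of the job. Several things look just like the part that bears cap_center: the one meant starts nearest to the robot's base.

How it is judged:
By the outcome, as a careful person would: the job done as asked, in the order asked, and still so for the second after the job is handed in, with the robot touching nothing.
It also fails if it takes over 38 s, if anything falls off the work surface, if the arm or the gripper's body presses on something with over 40 N, if the wrist force passes 120 N, or if a joint passes its speed limit or range.

ROBOT

A 6-joint arm with a two-finger parallel gripper is mounted at the origin on a cart in front of the work surface, level with it; the furniture and walls round the work are solid. World frame = base frame: x ahead of the robot, y to its left, z up, the work surface at z = 0. Lengths are in m, angles in rad, forces in N, time in s.
With the tool pointing down it reaches from about 0.15 to 0.775 m from the base axis. Payload 6.1 kg.
Tool frame: the origin (TCP) lies midway between the tips of the shut fingers; the grasp point (between the pads) lies arm.pinch_z behind it (arm.pinch_z is the distance from the TCP to the grasp point, in m); z points along the fingers, y is the line along which they close (so a half turn about z gives the same grasp; the last joint's range is limited). The gripper opens to 85 mm and grips with 20 to 120 N. Pads are 22 mm wide; open, the fingers measure 114 mm over their backs; the gripper's body (76 mm by 85 mm) begins 54 mm behind the grasp point. The pads swing forward as they close: fully open they stand 13 mm farther back than shut.
Start: joints at [-1.157, 0.126, -0.04, 1.405, 0, 1.571], TCP at [0.211, -0.481, 0.231] pointing down, gripper open.
Joint ranges: [-2.72, 2.72], [-0.95, 1.95], [-1.27, 1.35], [-1.78, 2.02], [-1.46, 1.47], [-3.14, 3.14]. Speed limits (rad/s): [2.39, 2.39, 3.01, 3.14, 3.14, 3.14].

INTERFACE

Orientations are given as [roll, pitch, yaw] about the fixed x, y, z axes, in that order (R = Rz(yaw) Ry(pitch) Rx(roll)).
In Python, from bench import arm gives the robot as it stands. The module is installed in compiled form; this text tells all that it offers.
- The arm moves only by the tool move_arm, never from a script. Its argument "commands" is text: rows parted by semicolons, each of 4 numbers parted by spaces: the shift along the tool's x, y, z scaled (see below), then the turn about the tool's z scaled (see below). A call has 1 to 8 rows; each row is the pose to reach, as a shift and turn from the pose commanded when the call began, along the tool's axes at that moment; what a row does not reach only later rows make up. The controller multiplies each number of a shift by 80 cm and each number of a turn by pi/2 rad. A row lasts 1/12 s, in which the tool goes at most 41.7 mm and 7.16 degrees, less where a joint would pass 70% of its speed; a pose out of reach is approached as far as the arm can. A call with a number of a shift or a turn outside -1 to 1 is refused whole. A call with a gripper value outside its range is refused whole. "jaw" is the gripper's target within -1 to 1 (fully open at 1, half-way at 0, shut at -1), set as the call begins (left out, the last holds). The fingers move at their own pace and stop on an object; "force" is the grip in N (left out, the last holds). Time passes only in rows, so rows that repeat a pose let the fingers close. It gives the time, the measured TCP pose, the force, the opening and the grip force at its end, in the units of the state.
- arm.state(): the state, without advancing time (a new reading comes with each control period).
- arm.grab_frame(name): name is "scene" or "top" or "wrist"; returns a dict with "pixels" (420x560x3 uint8, blue, green, red), "fx", "fy", "cx", "cy" (pixels), "world_from_camera" (4x4, takes a point from camera to world coordinates); the wrist camera has in their place "tool_from_camera" (4x4, takes a point from camera to tool coordinates, whose origin is the TCP and whose axes are the flange's). Camera axes: x right, y down, z forward; pixel columns grow to the right and rows downward; lengths in m; the calibration is good to about 2 mm. The wrist camera is an equidistant fisheye: a pixel r from the principal point sees the ray r / f radians off the axis. A picture is of the moment at which its call begins: read the wrist's pose just before it. There is no depth.
- arm.close_job(): hands the job in; it is judged then, once.
Trained networks look in the newest picture that a camera, given by its name, has taken for a name from the list of things; names that differ only in an ending like _2 or _b are one class to them, and where a whole thing is asked for, a point or a joint stands for the part that bears it (a point fixed in the world has none). Each returns a list of dicts, best first, with "score" (0 to 1); they miss things now and then, are a little off and sometimes report something else, mostly with a low value. They report only what shows in the picture. A call takes as long as a camera call. They do not tell look-alikes from the thing itself.
- arm.regions_of(label, camera): "pixels" (420x560 bool, what is visible of it) and "xy" ([column, row] in pixels, amid what is visible of it).
The state is a dict: "clock": time; "joint_pos": joint angles; "qvel": joint speeds; "effort": joint torques, N m; "tool_pos": TCP position; "eef_rot": TCP orientation; "contact_force": force on the tool from outside, world axes, zero at the start; "wrist_torque": the same for the moment, N m; "opening": finger opening in m; "grasp_force": force on a finger pad.
Only numpy, scipy, OpenCV 4.12 (cv2) and the standard library are available. Lean on these libraries where they do the work, as an engineer would, in place of code of your own. Each camera call takes 0.05 s, during which the arm holds its last target. There are 200 camera calls.

## Working session

There is one attempt and no reset: what is moved stays moved. The work goes in short steps, Python scripts to look and compute and a tool call to move; the robot and the scene stay as the last step left them, time stands still between calls to the robot, and variables do not carry over. Pictures are saved under pics/ and viewed, at most 10 in all, crops included, and the job is handed in when it is done.

Besides the shell and the picture viewer there is one more tool, called after "Emit:" as name(argument=value, ...), one argument or row to a line, values as JSON. move_arm: Moves the arm, as the interface text tells. Shifts and turns lie within -1 to 1; 1 stands for 80 cm of shift or pi/2 rad of turn. Its arguments: {"type":"object","properties":{"commands":{"type":"string"},"jaw":{"type":"number"},"force":{"type":"number"}},"required":["commands"]}

```bash
mkdir -p pics; cat > h.py <<'E'
from bench import arm
import numpy as np, cv2
def ray(f,uv,plane):
    T=np.array(f["world_from_camera"]);d=T[:3,:3]@np.array([(uv[0]-f["cx"])/f["fx"],(uv[1]-f["cy"])/f["fy"],1])
    o=T[:3,3];return o+d*(plane-o[2])/d[2]
E
python3 - <<'E'
from h import *
ims=[]
for c in ("scene","top"):
    f=arm.grab_frame(c);cv2.imwrite(f"pics/{c}0.png",f["pixels"])
    print(c,np.round(np.array(f["world_from_camera"]),3).tolist(),f["fx"])
    for l,z in (("lamp_knob",.203),("lamp_pivot",.165),("cap_center",.022)):
        for r in arm.regions_of(l,c): print(l,round(r["score"],2),np.round(r["xy"]),r["pixels"].sum(),np.round(ray(f,r["xy"],z),3))
s=arm.state();print(s["clock"],s["tool_pos"],s["eef_rot"],arm.pinch_z)
E
```

```text
scene [[-0.8, -0.324, 0.504, 0.19], [-0.599, 0.447, -0.664, 0.507], [-0.01, -0.834, -0.552, 0.654], [0.0, 0.0, 0.0, 1.0]] 451.7430039528079
cap_center 0.74 [320. 240.] 390 [ 0.62  -0.188  0.022]
cap_center 0.73 [338. 216.] 543 [ 0.636 -0.294  0.022]
cap_center 0.71 [296. 216.] 627 [ 0.722 -0.234  0.022]
cap_center 0.57 [254. 225.] 630 [ 0.779 -0.145  0.022]
top [[-0.022, -0.992, 0.124, 0.52], [-1.0, 0.022, -0.003, -0.125], [0.0, -0.124, -0.992, 1.021], [0.0, 0.0, 0.0, 1.0]] 470.57241987921645
lamp_knob 0.78 [165. 234.] 3208 [0.591 0.089 0.203]
lamp_pivot 0.95 [216. 194.] 5099 [0.666 0.005 0.165]
cap_center 0.95 [314. 232.] 751 [ 0.603 -0.183  0.022]
cap_center 0.9 [333. 182.] 787 [ 0.711 -0.226  0.022]
cap_center 0.86 [302. 149.] 769 [ 0.784 -0.161  0.022]
cap_center 0.83 [366. 214.] 760 [ 0.64  -0.294  0.022]
0.4 [ 0.21105219 -0.48062535  0.23117029] [-3.14131272e+00  2.03508766e-05  4.13799972e-01] 0.0187
```

View pics/scene0.png

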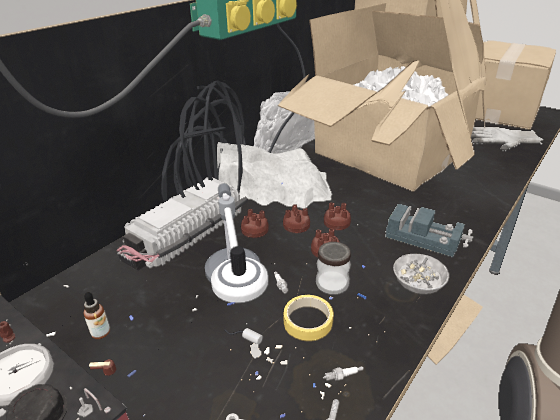

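View pics/top0.png

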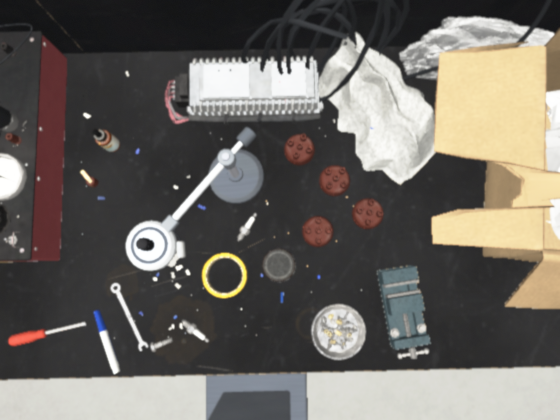

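The scene view shows the lamp (knob ~(238,258)), tape, jar, and the nearest cap ~(322,240), partly behind the jar. The top view shows pivot top ~(226,157), knob ~(145,243), head disc ~(151,245), and the four caps; the nearest is at (318,231).

```bash
python3 - <<'E'
from h import *
f=arm.grab_frame("top");im=f["pixels"]
cv2.imwrite("pics/crop.png",np.hstack([cv2.resize(im[y:y+70,x:x+70],(380,380),interpolation=cv2.INTER_CUBIC) for x,y in ((115,210),(283,196))]))
hsv=cv2.cvtColor(im,cv2.COLOR_BGR2HSV)
m=((hsv[...,0]<12)|(hsv[...,0]>170))&(hsv[...,1]>90)&(hsv[...,2]>35)
for l in ("cap_center",):
  n,lab,st,c=cv2.connectedComponentsWithStats(m.astype(np.uint8))
  for i in range(1,n):
    if 400<st[i,4]<2000: print(st[i],c[i].round(1),ray(f,c[i],.025).round(3))
for n,uv,z in (("knobtop",(144,243),.221),("disc",(151,245),.170),("pivottop",(226,157),.18)): print(n,ray(f,uv,z).round(3))
g=arm.grab_frame("scene")
print("scene knob top",ray(g,(238,249),.221).round(3))
print(arm.state()["clock"])
E
```

```text
[284 134  31  31 744] [298.8 149.2] [ 0.783 -0.154  0.025]
[319 165  31  31 743] [334.1 180.1] [ 0.714 -0.228  0.025]
[352 198  31  31 747] [367.2 213.3] [ 0.64  -0.296  0.025]
[302 216  31  31 751] [317.2 231.1] [ 0.604 -0.188  0.025]
[  8 329  39  18 453] [ 25.8 337.1] [0.398 0.419 0.025]
knobtop [0.574 0.119 0.221]
disc [0.574 0.122 0.17 ]
pivottop [ 0.731 -0.016  0.18 ]
scene knob top [0.574 0.122 0.221]
0.5
```

View pics/crop.png

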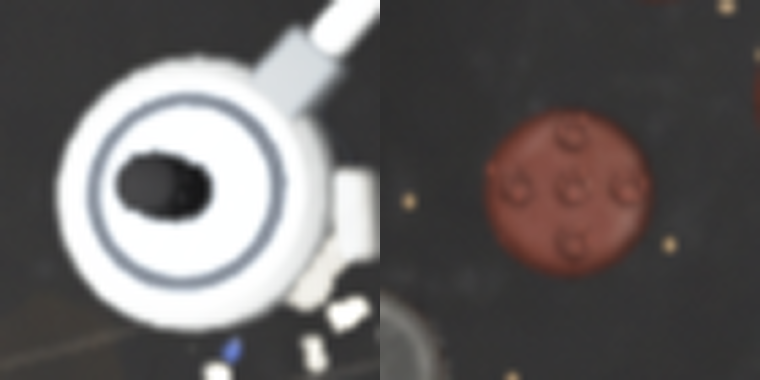

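The crop shows the knob leaning left by perspective, on a disc centred at ~(150,245). The cap is centred at ~(318,231). This fits a 0.21 m arm radius.

```bash
cat >> h.py <<'E'
PIV=np.array([.731,-.016])
def rows(targets,base=None):
    """targets: x,y,z,yaw_deg. base = commanded pose at call begin (x,y,z,yaw_deg)"""
    s=arm.state()
    if base is None: base=[*s["tool_pos"],np.degrees(s["eef_rot"][2])]
    y=np.radians(base[3]);out=[]
    for t in targets:
        d=np.array(t[:3])-base[:3]
        out.append((np.array([d[0]*np.cos(y)+d[1]*np.sin(y),d[0]*np.sin(y)-d[1]*np.cos(y),-d[2]])/.8).tolist()+[-(t[3]-base[3])/90])
    print("; ".join(" ".join(f"{v:.4f}" for v in r) for r in out))
E
python3 - <<'E'
from h import *
rows([(.574,.121,.27,-41)])
E
```

```text
0.7178 -0.5062 -0.0484 0.7190
```

Emit:
move_arm(
  commands="0.718 -0.506 -0.0484 0.719;0.718 -0.506 -0.0484 0.719;0.718 -0.506 -0.0484 0.719;0.718 -0.506 -0.0484 0.719;0.718 -0.506 -0.0484 0.719;0.718 -0.506 -0.0484 0.719",
  jaw=1,
)

```text
clock: 1.0
tool_pos: [0.3276, -0.2888, 0.244]
eef_rot: [3.141, -0.001, -0.26]
contact_force: [0.8, -0.1, 0.3]
opening: 0.0851
grasp_force: 0.0
```

```bash
python3 - <<'E'
from h import *
print(arm.state()["joint_pos"])
rows([(.574,.121,.27,-41)])
E
```

```text
[-7.22639263e-01 -4.09030989e-02 -1.86850302e-01  1.42423878e+00
  7.30579472e-05  2.67939988e+00]
0.1657 -0.5743 -0.0325 0.2898
```

Emit:
move_arm(
  commands="0.166 -0.574 -0.0325 -1;0.166 -0.574 -0.0325 -1;0.166 -0.574 -0.0325 -1;0.166 -0.574 -0.0325 -1;0.166 -0.574 -0.0325 -1;0.166 -0.574 -0.0325 -1;0.166 -0.574 -0.0325 -1;0.166 -0.574 -0.0325 -1",
)

```text
clock: 1.67
tool_pos: [0.4978, -0.0022, 0.2622]
eef_rot: [3.141, -0.0, 0.752]
contact_force: [0.9, -1.3, 1.0]
opening: 0.0856
grasp_force: 0.0
```

```bash
python3 - <<'E'
from h import *
print(arm.state()["joint_pos"])
rows([(.574,.121,.27,139)])
E
```

```text
[-4.24440750e-03  7.58475254e-02 -2.79977569e-02  1.46619601e+00
 -1.51446242e-04  2.38558043e+00]
0.1747 -0.0474 -0.0098 -1.0659
```

Emit:
move_arm(
  commands="0.175 -0.0474 -0.0098 -1;0.175 -0.0474 -0.0098 -1;0.175 -0.0474 -0.0098 -1;0.175 -0.0474 -0.0098 -1;0.175 -0.0474 -0.0098 -1;0.175 -0.0474 -0.0098 -1;0.175 -0.0474 -0.0098 -1;0.175 -0.0474 -0.0098 -1",
)

```text
clock: 2.33
tool_pos: [0.5745, 0.1189, 0.2693]
eef_rot: [-3.141, 0.0, 1.752]
contact_force: [0.1, 0.2, -0.2]
opening: 0.0852
grasp_force: 0.0
```

```bash
python3 - <<'E'
from h import *
rows([(.574,.121,.27,139)])
E
```

```text
0.0027 -0.0001 -0.0008 -0.4291
```

Emit:
move_arm(
  commands="0.0027 0 0 -0.43;0.0027 0 0 -0.43;0.0027 0 0 -0.43;0.0027 0 0 -0.43;0.0027 0 0 -0.43;0.0027 0 0 -0.43;0.0027 0 0 -0.43;0.0027 0 0 -0.43",
)

```text
clock: 3.0
tool_pos: [0.574, 0.1207, 0.2696]
eef_rot: [3.142, -0.0, 2.419]
contact_force: [0.1, 0.4, 0.6]
opening: 0.0853
grasp_force: 0.0
```

```bash
python3 - <<'E'
from h import *
from scipy.spatial.transform import Rotation as R
s=arm.state();print(s["tool_pos"],s["eef_rot"])
f=arm.grab_frame("wrist");im=f["pixels"].copy()
TC=np.array(f["tool_from_camera"]);W=np.eye(4);W[:3,:3]=R.from_euler("xyz",s["eef_rot"]).as_matrix();W[:3,3]=s["tool_pos"]
M=np.linalg.inv(W@TC)
def proj(p):
    c=M[:3,:3]@np.array(p)+M[:3,3];th=np.arctan2(np.hypot(c[0],c[1]),c[2]);k=th/np.hypot(c[0],c[1])
    return f["cx"]+f["fx"]*k*c[0],f["cy"]+f["fy"]*k*c[1]
for p,col in (((.574,.121,.221),(0,0,255)),((.574,.121,.175),(0,255,0))):
    u=proj(p);print(u);cv2.circle(im,(int(u[0]),int(u[1])),3,col,-1)
cv2.imwrite("pics/w1.png",im)
E
```

```text
[0.57398926 0.12067108 0.26960759] [ 3.14156845e+00 -8.53241644e-06  2.41896398e+00]
(np.float64(277.66502152085684), np.float64(232.63178565922158))
(np.float64(277.69493624347916), np.float64(211.95323285635195))
```

View pics/w1.png

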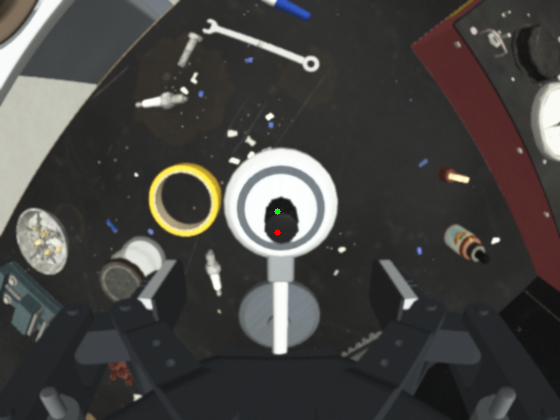

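The wrist view shows the knob top at ~(281,230), about 3 px from the prediction, and the arm lined up with the tool. I'll descend and grip lightly.

Emit:
move_arm(
  commands="0 0 0.05 0;0 0 0.095 0;0 0 0.095 0;0 0 0.095 0",
)

```text
clock: 3.38
tool_pos: [0.5724, 0.1203, 0.1921]
eef_rot: [-3.138, -0.003, 2.42]
contact_force: [0.0, 0.9, 1.5]
opening: 0.0853
grasp_force: 0.0
```

Emit:
move_arm(
  commands="0 0 0 0;0 0 0 0;0 0 0 0;0 0 0 0;0 0 0 0;0 0 0 0;0 0 0 0;0 0 0 0",
  jaw=-1,
  force=20,
)

```text
clock: 4.05
tool_pos: [0.5747, 0.1208, 0.1949]
eef_rot: [3.14, 0.001, 2.421]
contact_force: [0.6, -0.3, 5.3]
opening: 0.021
grasp_force: 21.1
```

Emit:
move_arm(
  commands="0 0 0 0;0 0 0 0;0 0 0 0;0 0 0 0",
)

```text
clock: 4.38
tool_pos: [0.5747, 0.1208, 0.1949]
eef_rot: [3.139, 0.001, 2.421]
contact_force: [1.2, 0.8, 6.1]
opening: 0.0214
grasp_force: 21.1
```

```bash
cat >> h.py <<'E'
def arc(a0,a1,n,base=None,r=.209,z=.195):
    A=np.linspace(a0,a1,n+1)[1:]
    rows([(PIV[0]+r*np.cos(np.radians(a)),PIV[1]+r*np.sin(np.radians(a)),z,a) for a in A],base)
E
python3 -c "
from h import *
arc(139,171,8)"
```

```text
0.0008 -0.0191 -0.0001 -0.0478; -0.0012 -0.0373 -0.0001 -0.0923; -0.0044 -0.0552 -0.0001 -0.1367; -0.0089 -0.0729 -0.0001 -0.1812; -0.0147 -0.0902 -0.0001 -0.2256; -0.0216 -0.1071 -0.0001 -0.2701; -0.0297 -0.1234 -0.0001 -0.3145; -0.0389 -0.1391 -0.0001 -0.3590
```

Emit:
move_arm(
  commands="0.0006 -0.019 0 -0.047; -0.0012 -0.037 0 -0.092; -0.0044 -0.055 0 -0.137; -0.0089 -0.073 0 -0.181; -0.0147 -0.090 0 -0.226; -0.0216 -0.107 0 -0.270; -0.0297 -0.1234 0 -0.3145; -0.0389 -0.139 0 -0.359",
)

```text
clock: 5.05
tool_pos: [0.5262, 0.0159, 0.1949]
eef_rot: [3.141, 0.006, 2.988]
contact_force: [9.6, -0.9, -0.1]
opening: 0.0211
grasp_force: 20.6
```

```bash
python3 -c "
from h import *
s=arm.state();print(s['tool_pos'],s['eef_rot'])
arc(171,203,8)"
```

```text
[0.52624432 0.01585818 0.19491054] [3.14080491 0.00594439 2.98788456]
0.0016 -0.0175 -0.0001 -0.0423; -0.0002 -0.0357 -0.0001 -0.0867; -0.0033 -0.0536 -0.0001 -0.1312; -0.0077 -0.0713 -0.0001 -0.1756; -0.0132 -0.0887 -0.0001 -0.2201; -0.0200 -0.1056 -0.0001 -0.2645; -0.0279 -0.1220 -0.0001 -0.3090; -0.0370 -0.1379 -0.0001 -0.3534
```

Emit:
move_arm(
  commands="-0.002 -0.0175 0 -0.042; -0.0035 -0.0355 0 -0.087; -0.0065 -0.0535 0 -0.131; -0.011 -0.071 0 -0.1755; -0.0165 -0.0885 0 -0.22; -0.023 -0.1055 0 -0.2645; -0.031 -0.122 0 -0.309; -0.04 -0.138 0 -0.353",
)

```text
clock: 5.72
tool_pos: [0.541, -0.0972, 0.1949]
eef_rot: [-3.141, 0.007, -2.74]
contact_force: [10.0, 6.2, 2.0]
opening: 0.0217
grasp_force: 20.7
```

```bash
python3 -c "
from h import *
s=arm.state();print(s['tool_pos'],s['eef_rot'])
arc(203,233,7,r=.207)
f=arm.grab_frame('top');cv2.imwrite('pics/t2.png',f['pixels'])
print(f['cx'],f['cy'])
for r in arm.regions_of('lamp_pivot','top'): print(r['score'],r['xy'])
"
```

```text
[ 0.54097317 -0.09717912  0.19491859] [-3.14147304  0.00661789 -2.73991388]
-0.0003 -0.0187 -0.0001 -4.0475; -0.0024 -0.0380 -0.0001 -4.0951; -0.0060 -0.0570 -0.0001 -4.1427; -0.0110 -0.0757 -0.0001 -4.1903; -0.0174 -0.0939 -0.0001 -4.2379; -0.0251 -0.1117 -0.0001 -4.2856; -0.0342 -0.1288 -0.0001 -4.3332
288.3849732434326 213.11566911275426
0.63 [235.3, 167.3]
```

View pics/t2.png

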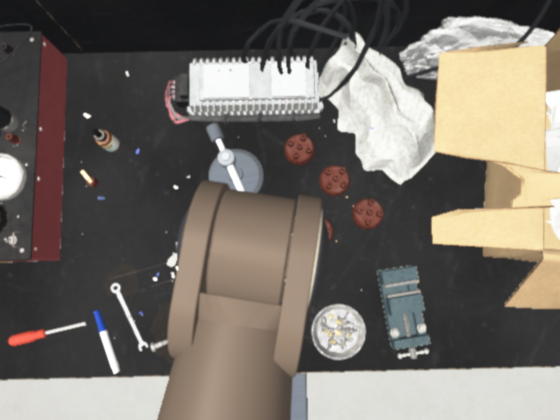

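The arm hides the lamp head in this top view; the pivot is still at ~(226,157) and the cap edge peeks out at ~(329,230), unmoved.

```bash
python3 -c "
from h import *
from scipy.optimize import least_squares as L
P=np.array([(.5747,.1208),(.5262,.0159),(.541,-.0972)])
print(L(lambda v:np.r_[np.hypot(*(P-v[:2]).T)-v[2]],[.73,0,.21]).x, L(lambda v:np.hypot(*(P-v).T)-.21,[.73,0]).x)
f=arm.grab_frame('top');
for z in (.17,.18,.19): print(ray(f,(226,157),z).round(4))
arc(-157,-127,7,r=.205)
"
```

```text
[ 0.73048128 -0.01488658  0.20658813] [ 0.73420939 -0.01546536]
[ 0.7332 -0.0146  0.17  ]
[ 0.7307 -0.0159  0.18  ]
[ 0.7282 -0.0172  0.19  ]
-0.0028 -0.0177 -0.0001 -0.0502; -0.0050 -0.0368 -0.0001 -0.0978; -0.0087 -0.0556 -0.0001 -0.1454; -0.0137 -0.0741 -0.0001 -0.1930; -0.0201 -0.0921 -0.0001 -0.2407; -0.0278 -0.1097 -0.0001 -0.2883; -0.0368 -0.1266 -0.0001 -0.3359
```

Emit:
move_arm(
  commands="-0.003 -0.0177 0 -0.05; -0.005 -0.037 0 -0.098; -0.009 -0.0555 0 -0.145; -0.0137 -0.074 0 -0.193; -0.020 -0.092 0 -0.241; -0.028 -0.1097 0 -0.288; -0.037 -0.127 0 -0.337; -0.037 -0.127 0 -0.337",
)

```text
clock: 6.53
tool_pos: [0.6078, -0.1813, 0.1948]
eef_rot: [-3.137, 0.002, -2.212]
contact_force: [1.5, 0.8, 6.7]
opening: 0.0211
grasp_force: 21.6
```

```bash
python3 -c "
from h import *
s=arm.state();print(s['tool_pos'],np.degrees(s['eef_rot']),s['contact_force'])
f=arm.grab_frame('scene');cv2.imwrite('pics/s3.png',f['pixels'])
"
```

```text
[ 0.6077562  -0.18130302  0.19483797] [-1.79762608e+02  1.08388549e-01 -1.26760024e+02] [1.48802797 0.84548789 6.72991642]
```

View pics/s3.png

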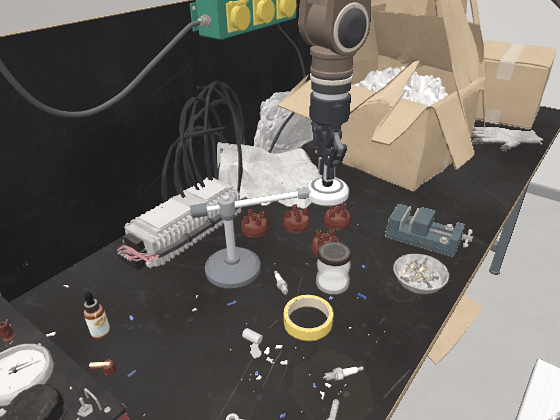

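The head, at (327,190), hangs over the cap area with the knob still gripped, and the estimated tangential error is about 1 mm. Next I release and retreat upward.

Emit:
move_arm(
  commands="0 0 0 0;0 0 0 0;0 0 0 0;0 0 0 0;0 0 0 0;0 0 0 0;0 0 0 0;0 0 0 0",
  jaw=1,
)

```text
clock: 7.25
tool_pos: [0.6048, -0.1797, 0.1936]
eef_rot: [3.141, -0.0, -2.215]
contact_force: [-0.5, 0.9, -0.3]
opening: 0.0855
grasp_force: 0.0
```

Emit:
move_arm(
  commands="0 0 -0.04 0;0 0 -0.08 0;0 0 -0.12 0;0 0 -0.12 0;0.1 0 -0.12 0;0.2 0 -0.12 0;0.25 0 -0.12 0;0.25 0 -0.12 0",
)

```text
clock: 7.92
tool_pos: [0.5039, -0.3139, 0.2897]
eef_rot: [-3.141, -0.0, -2.214]
contact_force: [0.7, -0.8, 1.4]
opening: 0.0854
grasp_force: 0.0
```

```bash
python3 -c "
from h import *
s=arm.state();print(s['tool_pos'],np.degrees(s['eef_rot']),s['clock'])
f=arm.grab_frame('top');cv2.imwrite('pics/t4.png',f['pixels'])
f=arm.grab_frame('wrist');cv2.imwrite('pics/w4.png',f['pixels'])
"
```

```text
[ 0.50385267 -0.31388164  0.28969093] [-1.79976409e+02 -2.67816719e-03 -1.26826200e+02] 7.9167
```

View pics/t4.png

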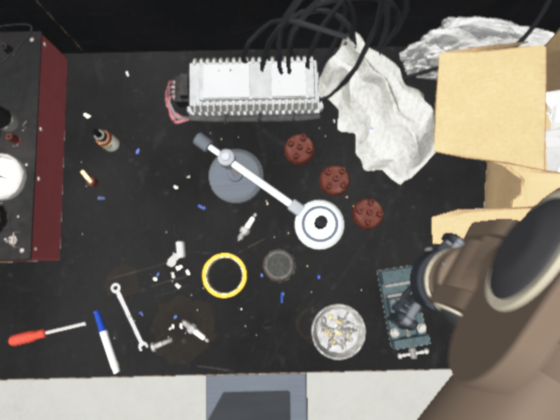

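The top view shows the head at ~(320,224), free of the gripper and hiding the cap; the jar, tape and other caps haven't moved.

```bash
python3 -c "
from h import *
f=arm.grab_frame('top');im=f['pixels']
m=cv2.inRange(im,(150,150,150),(255,255,255));m[:,:295]=0;m[:195]=0;m[255:]=0;m[:,350:]=0
n,l,st,c=cv2.connectedComponentsWithStats(m);i=1+st[1:,4].argmax()
k,r=cv2.minEnclosingCircle(cv2.findContours((l==i).astype(np.uint8),0,2)[0][0]);e=(im[196:250,296:346]);print(st[i],k,r)
p=ray(f,(320,224),.17);q=ray(f,(321,222.5),.221);print('disc',p.round(4),'knobtop',q.round(4))
for a in (p,q): print('err tang/rad',np.dot(a[:2]-[.604,-.188],[.8,-.6]),np.dot(a[:2]-[.604,-.188],[-.6,-.8]))
"
```

```text
[ 295  200   49   50 1767] (315.777099609375, 220.77711486816406) 29.38336944580078
disc [ 0.605  -0.1846  0.17  ] knobtop [ 0.6024 -0.1829  0.221 ]
err tang/rad -0.001228177976194944 -0.003272019964012185
err tang/rad -0.004336339729928329 -0.0031776859825111805
```

View pics/w4.png

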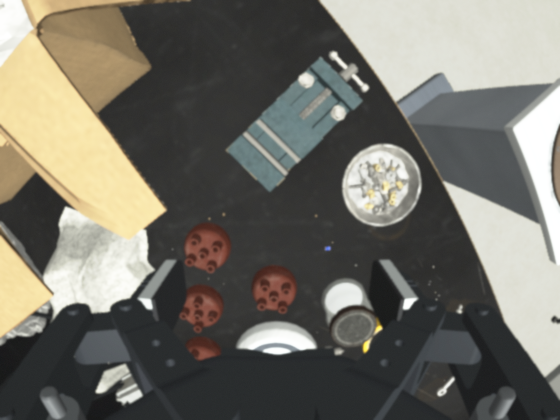

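The wrist view shows the cap still standing at (275,290), in line with the lamp head at (277,340). The tangential error is only a few millimetres.

```bash
python3 -c "
from bench import arm
print(arm.close_job())"
```

```text
the job is handed in; nothing more can be done
None
```

The lamp head now hangs over the nearest brown distributor cap, about 3 mm off centre by the top camera; the lamp is released, the cap stands unmoved, and the job was handed in at about 8 s.

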